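# Press a meter window flush with a spacer in the wide gap

## Task

From the cluttered tray pick out the thinner of the two tanged metal spacers by its tang and, gripping it, lower it upright well down into the one gap between the clear meter window and the stepped backing that is wide enough for it, without standing it on the jig's base. Then push the window gently with the spacer until it is flush against the black bezel, and finish still gripping the spacer and holding the window pressed flush. Do not touch the window with the gripper or force it, leave the thick spacer in the tray, and do not disturb the bell switch, the seal crimper or the meter.

Things in the scene. Friction and masses are not known exactly. Their poses are not given: they have to be found in the camera images.
- spacer_mid (a point): The wanted spacer: loose aluminium piece, about 115 g, upright in the tray, 73 mm high. Body 20 mm thick (its x) by 36 mm wide (y), 45 mm high; on top, centred, the grip tang 12 mm thick (x) by 30 mm wide (y), 28 mm high. Point: its centre, 36.5 mm above its underside; z up. Same after a half turn about z. Grip it by the tang, or it cannot go deep enough.
- spacer_foot (a point): Centre of the underside of the wanted spacer, same axes as spacer_mid.
- thick_spacer_mid (a point): The other, too thick spacer in the tray: same shape, tang and height, but its body is 36 mm thick (x). Centre half-way up.
- tray: Grey plastic tray, fixed, 200 (x) by 240 (y) by 30 mm high, walls and floor 4 mm. Origin: centre of underside. Also holds a brass bush (32 mm across, 26 high), a black terminal cap (36 x 56 x 26 mm) and four lead seals (13 mm across, 8 high). Spacers, bush and cap stand 70 mm or more apart (centres), each in any corner; only the two spacers stand above the walls.
- jig: Fixed jig: dark steel base 12 mm thick; origin: on its underside. In its frame, mm: base x -70 to 55, y -95 to 95; the upright clear window's near face is at x = 20 unpressed, y -75 to 75; beyond it the black bezel, x 31 to 43, top z = 58. On the -x side a row along y of three aluminium steps, each 50 wide, reaches from x = -56 towards the window by different amounts. Tops of window and steps z = 55.
- gap_wide (a point): Middle of the mouth of the widest gap: half-way between its step's face and the unpressed window, half-way along the step, level with the tops (55 mm up). Axes as the jig's: x is the pressing direction, step to window; y along the window; z up. The gap is 28 mm (x) by 50 mm (y), open at the top, 43 mm deep down to the base. Its step can be in any place of the row.
- step_middle: The step that leaves a gap of 14 mm (too narrow). Origin: at its underside, middle of its rear face; axes as the jig's.
- step_narrow: The step that leaves a gap of 9 mm (too narrow). Origin as for step_middle.
- window (a joint): How far the window has been pushed along the jig's +x, in m: 0 at rest, 0.005 flush against the bezel (its stop). Springs push it back: about 1 N to start it, 4 N to hold it flush; let go, it returns to 0.
- window_edge (a point): Middle of the top edge of the window's near face; moves with the window. The window is 6 mm thick clear acrylic, 150 mm wide, with a white strip along its top edge, 55 mm above the cabinet top.
- bell: Bystander: white plastic bell switch, 60 x 60 x 26 mm, loose. Origin at its underside.
- crimper: Bystander: brass seal crimper, two handles, about 195 mm long along its x axis, 80 mm wide, 24 mm high, loose. Origin at its underside.
- meter: Bystander: black and grey meter, 110 (x) x 90 x 75 mm high, loose, origin at its underside.
There are look-alikes about, which are no part of the job. Leave any yellow look-alike of the part that bears thick_spacer_mid alone.

How it is judged:
By the outcome, as a careful person would: the job done as asked, in the order asked, and still so for the second after the job is handed in, while the arm keeps its last pose, push and grip.
It also fails if it takes over 40 s, if anything falls off the work surface, if the arm or the gripper's body presses on something with over 40 N, if the wrist force passes 120 N, or if a joint passes its speed limit or range.

## Robot

A 6-joint arm with a two-finger parallel gripper is mounted at the origin on the work surface. World frame = base frame: x ahead of the robot, y to its left, z up, the work surface at z = 0. Lengths are in m, angles in rad, forces in N, time in s.
With the tool pointing down it reaches from about 0.3 to 0.875 m from the base axis. Payload 6.4 kg.
Tool frame: the origin (TCP) lies between the finger pads; the fingertips stand 8 mm ahead of it and the grasp point (between the pads) lies 11 mm behind it; z points along the fingers, y is the direction in which the jaws open and shut (so a half turn about z gives the same grasp; the last joint's range is limited). The gripper opens to 85 mm and grips with 20 to 120 N. Pads are 22 mm wide; open, the fingers measure 114 mm over their backs; the gripper's body (76 mm by 85 mm) begins 54 mm behind the grasp point. The pads swing forward as they close: fully open they stand 13 mm farther back than shut.
Start: joints at [-1.307, 0.181, 1.607, -0, 1.354, -0.206], TCP at [0.26, -0.513, 0.239] pointing down, gripper open.
Joint ranges: [-2.99, 2.99], [-0.89, 2.07], [0.3, 2.58], [-1.14, 4.28], [0, 2.63], [-3.12, 3.12]. Speed limits (rad/s): [2.57, 2.57, 3.01, 3.14, 3.14, 3.14].

## Interface

Orientations are given as a unit quaternion [w, x, y, z].
In Python, from bench import monitor, viewer, workorder, spotter gives the robot as it stands. The module is installed in compiled form; this text tells all that it offers.
- The arm moves only by the tool move_arm, never from a script. Its argument "motion" is a list of rows, each a list of 3 entries, a list of its own where there are three numbers: the shift along the tool's x, y, z in units of 60 mm (1.0 is 60 mm), then the turn, a rotation vector about the tool's x, y, z in units of 8 degrees (1.0 is 8 degrees), then the opening in per cent of the stroke, from 0 (shut) to 100 (fully open). In form: [[[dx, dy, dz], [rx, ry, rz], grip], ...]. A call has 1 to 10 rows; each row is the pose to reach, as a shift and turn from the pose commanded when the call began, along the tool's axes at that moment; what a row does not reach only later rows make up. A row lasts 1/8 s, in which the tool goes at most 62.5 mm and 10.7 degrees, less where a joint would pass 70% of its speed; a pose out of reach is approached as far as the arm can. A call with a gripper value outside its range is refused whole. The fingers move at their own pace and stop on an object; the grip force is fixed at half the most. Time passes only in rows, so rows that repeat a pose let the fingers close. It gives the time, the measured TCP pose, the force and the opening at its end, in the units of the state.
- monitor.get_obs(): the state, without advancing time (a new reading comes with each control period).
- viewer.camera(name): name is "scene" or "top" or "wrist"; returns the picture (400x640x3 uint8, blue, green, red); there is no depth.
- viewer.calibration(name): a dict with "fovy" (degrees; the focal length in pixels is half the picture's height over the tangent of half this angle, whatever the lens; pixels are square), "cx", "cy" (the principal point, pixels), "extrinsics" (4x4, takes a point from camera to world coordinates). Camera axes: x right, y down, z forward; pixel columns grow to the right and rows downward; lengths in m; the calibration is good to about 2 mm. A picture is of the moment at which its call begins: read the wrist's pose just before it. calibration takes no time and is no camera call; for the wrist camera it gives the pose at the moment of the call.
- workorder.hand_in(): hands the job in, once; it reports no verdict.
Trained networks look in the newest picture that a camera, given by its name, has taken for a name from the list of things; names that differ only in an ending like _2 or _b are one class to them, and where a whole thing is asked for, a point or a joint stands for the part that bears it (a point fixed in the world has none). Each returns a list of dicts, best first, with "score" (0 to 1); they miss things now and then, are a little off and sometimes report something else, mostly with a low value. They report only what shows in the picture. A call takes as long as a camera call. They do not tell look-alikes from the thing itself.
- spotter.search_frame(camera, name): "centre" ([column, row] as shares, 0 to 1, of the picture: columns of its width, rows of its height, amid what is visible of it).
- spotter.outline_of(camera, name): "region" (400x640 bool, what is visible of it) and "centre" ([column, row] as shares, 0 to 1, of the picture: columns of its width, rows of its height, amid what is visible of it).
The state is a dict: "time_s": time; "q": joint angles; "dq": joint speeds; "joint_efforts": joint torques, N m; "eef_pos": TCP position; "eef_rot": TCP orientation; "wrist_force": force on the tool from outside, world axes, zero at the start; "torque": the same for the moment, N m; "opening": opening from 0.0 (shut) to 1.0 (fully open).
Only numpy, scipy, OpenCV 4.12 (cv2) and the standard library are available. Lean on these libraries where they do the work, as an engineer would, in place of code of your own. Each camera call takes 0.05 s, during which the arm holds its last target. There are 200 camera calls.

## Working session

There is one attempt and no reset: what is moved stays moved. The work goes in short steps, Python scripts to look and compute and a tool call to move; the robot and the scene stay as the last step left them, time stands still between calls to the robot, and variables do not carry over. Pictures are saved under pics/ and viewed, about 8 in all and at most 12, crops included, and the job is handed in when it is done.

Besides the shell and the picture viewer there is one more tool, called after ">>>" as name([rows], argument=value, ...), one row to a line, values as JSON. move_arm: Moves the arm, as the interface text tells. Its arguments: {"type":"object","properties":{"motion":{"type":"array","items":{"type":"array"}}},"required":["motion"]}

```bash
mkdir -p pics; cat > h.py <<'E'
import numpy as np, cv2
from bench import monitor, viewer, workorder, spotter
from scipy.spatial.transform import Rotation as R
def cal(n):
    c=viewer.calibration(n); f=200/np.tan(np.radians(c["fovy"])/2); return f,c["cx"],c["cy"],np.array(c["extrinsics"])
def ray(c,u,v,z):
    f,cx,cy,E=c; d=E[:3,:3]@np.array([(u-cx)/f,(v-cy)/f,1]); o=E[:3,3]; return o+d*(z-o[2])/d[2]
def proj(c,p):
    f,cx,cy,E=c; q=E[:3,:3].T@(np.array(p)-E[:3,3]); return np.array([f*q[0]/q[2]+cx,f*q[1]/q[2]+cy])
E
python3 - <<'E'
from h import *
np.set_printoptions(precision=4,suppress=True)
o=monitor.get_obs(); print(o["time_s"],o["eef_pos"],o["eef_rot"],o["opening"],o["wrist_force"])
for n in ("top","scene"):
    im=viewer.camera(n); cv2.imwrite(f"pics/{n}0.png",im); c=cal(n); print(n,c)
    for k in ("spacer_mid","thick_spacer_mid","tray","jig","step_middle","step_narrow","window","bell","crimper","meter"):
        print(k,[(np.round(np.array(d["centre"])*[640,400],1).tolist(),round(d["score"],2)) for d in spotter.search_frame(n,k)][:4])
print(monitor.get_obs()["time_s"])
E
```

```text
0.0 [ 0.2602 -0.5122  0.2384] [-0.0009  0.9725  0.2327 -0.    ] 0.9993164970881399 [ 0.1738 -0.1229 -0.3704]
top (np.float64(398.21358064772596), 321.67772928491377, 192.76163718355278, array([[ 0.0199, -0.9941,  0.1069,  0.4171],
       [-0.9998, -0.0203, -0.0027,  0.0852],
       [ 0.0049, -0.1069, -0.9943,  1.265 ],
       [ 0.    ,  0.    ,  0.    ,  1.    ]]))
spacer_mid [([401.7, 214.3], 0.68)]
thick_spacer_mid [([437.4, 218.7], 0.53)]
tray [([421.2, 205.6], 0.62)]
jig [([308.3, 190.8], 0.71), ([377.9, 145.5], 0.67)]
step_middle [([284.6, 199.8], 0.8)]
step_narrow [([317.9, 207.9], 0.89)]
window [([306.1, 186.4], 0.45)]
bell [([377.5, 150.0], 0.75)]
crimper [([295.9, 147.6], 0.91)]
meter [([201.2, 209.2], 0.7)]
scene (np.float64(507.7788468379123), 324.35497685300305, 194.70554355582098, array([[ 0.5908,  0.5576, -0.5831,  1.3736],
       [ 0.8066, -0.3911,  0.4433, -0.5513],
       [ 0.0191, -0.7323, -0.6808,  1.0203],
       [ 0.    ,  0.    ,  0.    ,  1.    ]]))
spacer_mid [([238.4, 221.4], 0.7), ([386.9, 231.2], 0.46)]
thick_spacer_mid [([190.8, 237.4], 0.82), ([183.0, 202.4], 0.74), ([316.6, 184.5], 0.46)]
tray [([219.1, 251.4], 0.87)]
jig [([335.3, 200.2], 0.88)]
step_middle [([354.1, 179.7], 0.64)]
step_narrow [([317.9, 186.8], 0.58)]
window [([337.8, 197.7], 0.78)]
bell [([305.9, 274.1], 0.74), ([319.5, 184.5], 0.41)]
crimper [([379.9, 226.2], 0.8)]
meter [([407.9, 146.1], 0.66), ([235.2, 223.5], 0.41)]
1.1
```

```bash
python3 -c "
import cv2
a=cv2.imread('pics/top0.png')[110:270,170:490]; cv2.imwrite('pics/c1.png',cv2.resize(a,(800,400),interpolation=2))
a=cv2.imread('pics/scene0.png')[120:320,140:440]; cv2.imwrite('pics/c2.png',cv2.resize(a,(800,533),interpolation=2))"
```

```text
(no output)
```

View pics/c1.png

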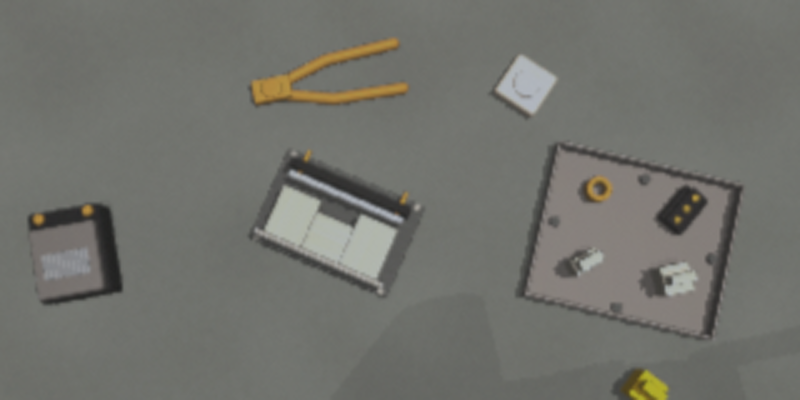

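View pics/c2.png

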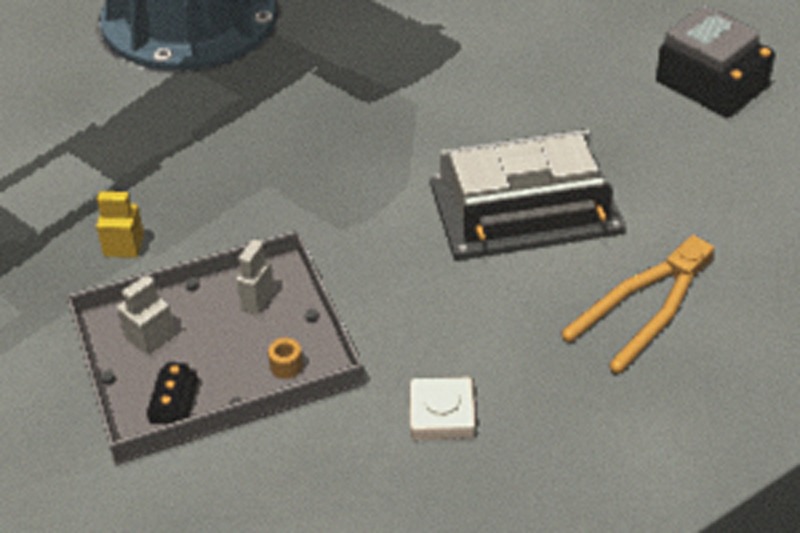

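```bash
python3 - <<'E'
from h import *
np.set_printoptions(precision=4,suppress=True)
c=cal("top"); cs=cal("scene")
P=lambda u,v:(u/2.5+170,v/2.5+110)
for n,p,z in [("tang top",(593,255),.077),("foot",(580,268),.02),("thick",(683,274),.077),("yellow",(648,388),.05),("gap",(340,213),.055),("winL",(288,172),.055),("winR",(403,219),.055),("baseNE",(292,153),.0),("baseSE",(253,234),.012),("baseSW",(380,290),.012),("baseNW",(421,208),.012)]:
    print(n,ray(c,*P(*p),z))
S=lambda u,v:(u/2.667+140,v/2.667+120)
print("scene tang top",ray(cs,*S(251,246),.077),"gap",ray(cs,*S(530,182),.055), "winL/R",ray(cs,*S(465,198),.055),ray(cs,*S(600,181),.055))
o=monitor.get_obs();print(R.from_quat(np.roll(o["eef_rot"],-1)).as_matrix(), o["eef_pos"])
cw=cal("wrist"); print(cw)
E
```

```text
tang top [ 0.4923 -0.1747  0.077 ]
foot [ 0.4793 -0.1709  0.02  ]
thick [ 0.4718 -0.2822  0.077 ]
yellow [ 0.3349 -0.2465  0.05  ]
gap [0.5388 0.1296 0.055 ]
winL [0.588  0.1945 0.055 ]
winR [0.533  0.0525 0.055 ]
baseNE [0.6206 0.1951 0.    ]
baseSE [0.5143 0.2402 0.012 ]
baseSW [0.4471 0.0786 0.012 ]
baseNW [0.5516 0.0288 0.012 ]
scene tang top [ 0.4842 -0.1704  0.077 ] gap [0.5484 0.1265 0.055 ] winL/R [0.5291 0.0555 0.055 ] [0.5899 0.1886 0.055 ]
[[ 0.8917  0.4527  0.    ]
 [ 0.4527 -0.8917  0.    ]
 [ 0.     -0.     -1.    ]] [ 0.2603 -0.5127  0.2393]
(np.float64(360.3783258928087), 318.16177876194484, 203.73462171446624, array([[ 0.454 , -0.8541, -0.2539,  0.3243],
       [-0.891 , -0.4352, -0.1292, -0.4806],
       [-0.0001,  0.2849, -0.9586,  0.3752],
       [ 0.    ,  0.    ,  0.    ,  1.    ]]))
```

>>> move_arm([
  [[0.8, -0.5, 0], [0, 0, 0], 100],
  [[1.7, -0.95, 0], [0, 0, 0], 100],
  [[2.6, -1.45, 0], [0, 0, 0], 100],
  [[3.4, -1.9, 0], [0, 0, 0], 100],
  [[4.3, -2.4, 0], [0, 0, 0], 100],
  [[5.1, -2.85, 0], [0, 0, 0], 100],
  [[5.7, -3.2, 0], [0, 0, 0], 100],
  [[5.95, -3.33, 0], [0, 0, 0], 100],
  [[5.95, -3.33, 0], [0, 0, 0], 100],
  [[5.95, -3.33, 0], [0, 0, 0], 100],
])

```text
time_s: 2.35
eef_pos: [0.4877, -0.1741, 0.2392]
eef_rot: [0.0, 0.973, 0.232, -0.0]
wrist_force: [-1.0, 0.2, -0.9]
opening: 0.998
```

```bash
python3 - <<'E'
from h import *
np.set_printoptions(precision=4,suppress=True)
c=cal("wrist"); im=viewer.camera("wrist"); cv2.imwrite("pics/w1.png",im); np.save("w1.npy",c[3])
o=monitor.get_obs(); print(o["time_s"],o["eef_pos"],o["eef_rot"],o["wrist_force"])
for k in ("spacer_mid","thick_spacer_mid"):
  for d in spotter.outline_of("wrist",k): 
    print(k,np.array(d["centre"])*[640,400],d["score"], cv2.minAreaRect(np.argwhere(d["region"])[:,::-1].astype(np.float32)))
E
```

```text
2.4 [ 0.4876 -0.1742  0.2392] [ 0.0001  0.9727  0.2319 -0.0002] [-0.4165 -0.3687 -0.7428]
spacer_mid [316.672 175.32 ] 0.84 ((315.3524475097656, 174.37704467773438), (31.778045654296875, 38.477691650390625), 84.80557250976562)
spacer_mid [406.208 237.92 ] 0.18 ((407.61541748046875, 237.92308044433594), (54.91251754760742, 46.28340530395508), 11.309932708740234)
thick_spacer_mid [405.696 239.52 ] 0.78 ((407.82354736328125, 237.70590209960938), (56.26826477050781, 45.59669494628906), 14.03624439239502)
thick_spacer_mid [313.216 324.8  ] 0.6 ((316.60003662109375, 328.20001220703125), (62.60989761352539, 41.14365005493164), 63.43495178222656)
```

View pics/w1.png

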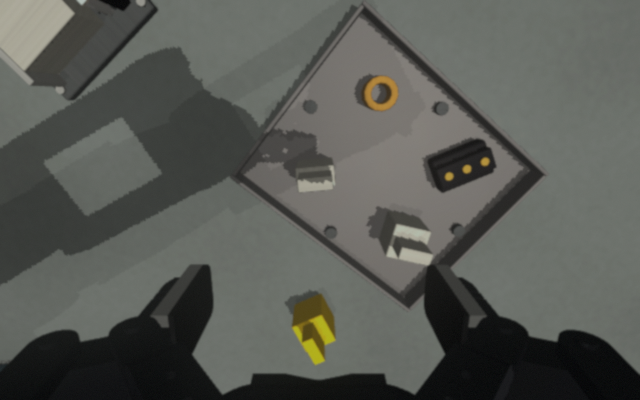

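```bash
python3 -c "
import cv2
a=cv2.imread('pics/w1.png')[145:205,280:360]; cv2.imwrite('pics/c3.png',cv2.resize(a,(800,600),interpolation=2))"
```

```text
(no output)
```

View pics/c3.png

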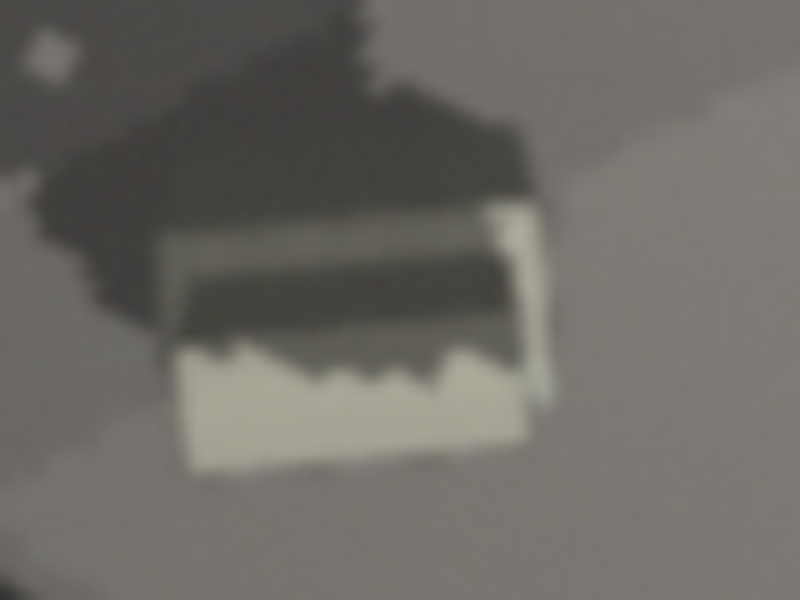

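```bash
python3 - <<'E'
from h import *
np.set_printoptions(precision=4,suppress=True)
f,cx,cy,_=cal("wrist"); c=(f,cx,cy,np.load("w1.npy"))
q=[ray(c,280+u/10,145+v/10,.077)[:2] for u,v in [(190,470),(528,440),(518,312),(180,340)]]
q=np.array(q); print(q, np.linalg.norm(np.roll(q,-1,0)-q,axis=1)); m=q.mean(0)
l=(q[1]-q[0])+(q[2]-q[3]); print("ctr",m,"long dir deg",np.degrees(np.arctan2(l[1],l[0])))
o=monitor.get_obs(); M=R.from_quat(np.roll(o["eef_rot"],-1)).as_matrix()
print(M, M.T@(np.r_[m,0]-np.r_[o["eef_pos"][:2],0])*1000)
from scipy.spatial.transform import Rotation
print(ray(c,333,170,.049), ray(c,296.5,168.5,.049), o["q"])
E
```

```text
[[ 0.4745 -0.1628]
 [ 0.4899 -0.1874]
 [ 0.4994 -0.1815]
 [ 0.4843 -0.1571]] [0.029  0.0112 0.0287 0.0114]
ctr [ 0.487  -0.1722] long dir deg -58.02549182295717
[[ 0.8925  0.451  -0.0002]
 [ 0.451  -0.8925 -0.0001]
 [-0.0002  0.     -1.    ]] [ 0.3304 -2.0035 -0.0001]
[ 0.5002 -0.1835  0.049 ] [ 0.4862 -0.153   0.049 ] [-0.5723  0.0524  1.749  -0.0002  1.3403  0.5307]
```

>>> move_arm([
  [[0, 0, 0.1], [0, 0, -1.3], 100],
  [[0, -0.03, 0.3], [0, 0, -2.6], 100],
  [[0, -0.03, 0.5], [0, 0, -3.9], 100],
  [[0, -0.03, 0.8], [0, 0, -5.2], 100],
  [[0, -0.03, 1.0], [0, 0, -6.5], 100],
  [[0, -0.03, 1.2], [0, 0, -7.8], 100],
  [[0, -0.03, 1.4], [0, 0, -9.1], 100],
  [[0, -0.03, 1.6], [0, 0, -10.4], 100],
  [[0, -0.03, 1.7], [0, 0, -11.5], 100],
  [[0, -0.03, 1.7], [0, 0, -11.9], 100],
])

```text
time_s: 3.75
eef_pos: [0.4866, -0.172, 0.1366]
eef_rot: [-0.001, 0.483, 0.875, -0.0]
wrist_force: [0.6, -0.2, 0.1]
opening: 0.997
```

```bash
python3 - <<'E'
from h import *
np.set_printoptions(precision=4,suppress=True)
viewer.camera("wrist")
c=cal("wrist"); im=viewer.camera("wrist"); cv2.imwrite("pics/w2.png",im); np.save("w2.npy",c[3])
o=monitor.get_obs(); print(o["time_s"],o["eef_pos"],o["eef_rot"],o["wrist_force"],o["q"])
M=R.from_quat(np.roll(o["eef_rot"],-1)).as_matrix(); p=o["eef_pos"]
print(M)
# draw expected tang top at TCP axis, z=.077
for y in (-.006,.006):
  for x in (-.015,.015):
    w=M@[x,y,0]+p; w[2]=.077; u=proj(c,w); print(u); cv2.circle(im,tuple(int(a) for a in u),2,(0,0,255),-1)
cv2.imwrite("pics/w2d.png",cv2.resize(im[:, 160:480],(640,800))[:600] if 0 else im)
E
```

```text
3.85 [ 0.487  -0.1721  0.1372] [-0.0002  0.4844  0.8749 -0.    ] [0.2975 0.3883 0.322 ] [-0.5697  0.1706  1.8418 -0.0001  1.1295 -1.1293]
[[-0.5308  0.8475 -0.0003]
 [ 0.8475  0.5308  0.0001]
 [ 0.0002 -0.0002 -1.    ]]
[309.4856 251.1453]
[309.3974 202.2954]
[329.8367 251.2514]
[330.5968 202.4071]
```

View pics/w2d.png

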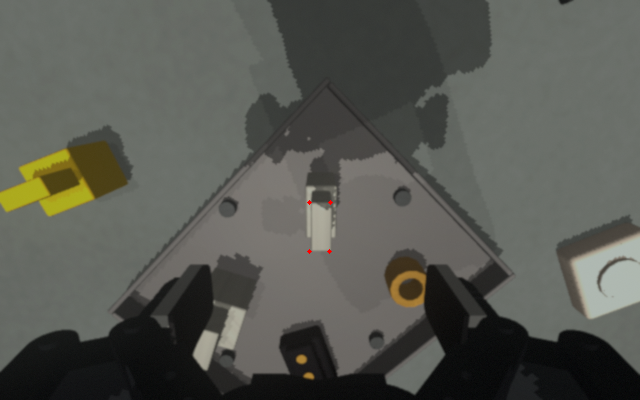

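>>> move_arm([
  [[0, 0, 0.4], [0, 0, 0], 60],
  [[0, 0, 0.8], [0, 0, 0], 50],
  [[0, 0, 1.1], [0, 0, 0], 45],
  [[0, 0, 1.27], [0, 0, 0], 40],
  [[0, 0, 1.27], [0, 0, 0], 30],
  [[0, 0, 1.27], [0, 0, 0], 15],
  [[0, 0, 1.27], [0, 0, 0], 0],
  [[0, 0, 1.27], [0, 0, 0], 0],
  [[0, 0, 1.27], [0, 0, 0], 0],
  [[0, 0, 1.27], [0, 0, 0], 0],
])

```text
time_s: 5.1
eef_pos: [0.4881, -0.1717, 0.062]
eef_rot: [0.001, 0.484, 0.875, -0.0]
wrist_force: [-0.6, 0.9, 6.1]
opening: 0.129
```

>>> move_arm([
  [[0, 0, 0], [0, 0, 0], 0],
  [[0, 0, -0.1], [0, 0, 0], 0],
  [[0, 0, -0.3], [0, 0, 0], 0],
  [[0, 0, -0.6], [0, 0, 0], 0],
  [[0, 0, -1.0], [0, 0, 0], 0],
  [[0, 0, -1.5], [0, 0, 0], 0],
  [[0, 0, -2.0], [0, 0, 0], 0],
  [[0, 0, -2.0], [0, 0, 0], 0],
])

```text
time_s: 6.1
eef_pos: [0.4892, -0.1724, 0.1848]
eef_rot: [0.003, 0.484, 0.875, -0.0]
wrist_force: [-0.6, 0.2, -1.1]
opening: 0.128
```

```bash
python3 - <<'E'
from h import *
np.set_printoptions(precision=4,suppress=True)
viewer.camera("wrist")
c=cal("wrist"); im=viewer.camera("wrist"); cv2.imwrite("pics/w3.png",im)
o=monitor.get_obs(); print(o["time_s"],o["eef_pos"],o["eef_rot"],o["wrist_force"],o["torque"],o["opening"])
M=R.from_quat(np.roll(o["eef_rot"],-1)).as_matrix(); p=o["eef_pos"]
cc=viewer.calibration
t=viewer.camera("scene"); 
for k in ["spacer_mid"]:
  for cam in ("wrist","scene"): print([(np.array(d["centre"])*[640,400],d["score"]) for d in spotter.search_frame(cam,k)])
# overlay predicted body edges: spacer foot .058 below TCP (tang top .016 above TCP)
def box(x,y,z0,z1):
  for a in (-x,x):
    for b in (-y,y):
      for z in (z0,z1):
        u=proj(c,p+M@[a,b,z]); cv2.circle(im,tuple(int(v) for v in u),1,(0,0,255) if z==z0 else (255,0,0),-1)
box(.018,.010,.013,.058)   # tool z: body top, foot
box(.015,.006,-.015,.013)
cv2.imwrite("pics/w3d.png",cv2.resize(im[150:400,200:440],(576,600),interpolation=2))
E
```

```text
6.2 [ 0.4873 -0.1713  0.1814] [ 0.0003  0.4839  0.8751 -0.    ] [-0.5104  0.198  -1.9757] [ 0.0398 -0.0255  0.0321] 0.1255846652380765
[(array([319.872, 250.68 ]), 0.61)]
[(array([231.616, 192.32 ]), 0.67)]
```

View pics/w3d.png

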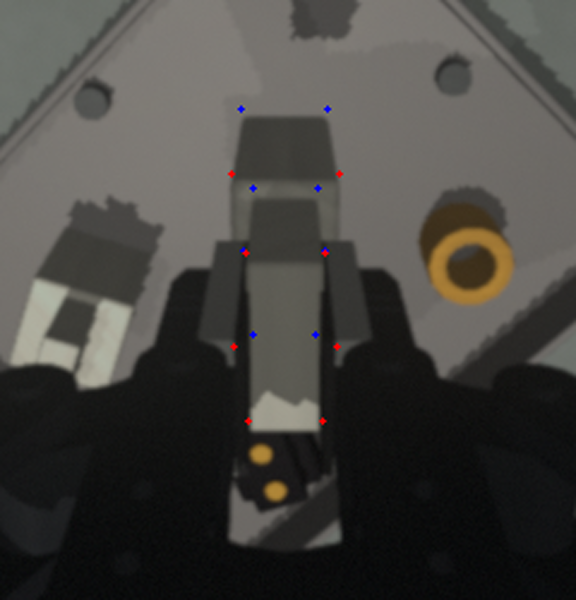

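>>> move_arm([
  [[0.3, 0.2, -0.1], [0, 0, 0.8], 0],
  [[0.8, 0.6, -0.3], [0, 0, 1.8], 0],
  [[1.3, 1.0, -0.3], [0, 0, 2.9], 0],
  [[1.8, 1.4, -0.3], [0, 0, 4.1], 0],
  [[2.3, 1.8, -0.3], [0, 0, 5.2], 0],
  [[2.7, 2.15, -0.3], [0, 0, 6.1], 0],
  [[2.9, 2.31, -0.3], [0, 0, 6.65], 0],
  [[2.9, 2.31, -0.3], [0, 0, 6.65], 0],
  [[2.9, 2.31, -0.3], [0, 0, 6.65], 0],
])

```text
time_s: 7.48
eef_pos: [0.5119, 0.0493, 0.1984]
eef_rot: [-0.0, 0.824, 0.566, -0.001]
wrist_force: [-0.2, -1.5, -0.4]
opening: 0.127
```

```bash
python3 - <<'E'
from h import *
np.set_printoptions(precision=4,suppress=True)
viewer.camera("wrist")
c=cal("wrist"); im=viewer.camera("wrist"); cv2.imwrite("pics/w4.png",im); np.save("w4.npy",c[3])
o=monitor.get_obs(); print(o["time_s"],o["eef_pos"],o["eef_rot"],o["wrist_force"],o["torque"],o["opening"])
for k in ("step_middle","step_narrow","window"): print(k,[(np.array(d["centre"])*[640,400],d["score"]) for d in spotter.search_frame("wrist",k)])
cv2.imwrite("pics/w4c.png",cv2.resize(im[0:240,160:480],(800,600),interpolation=2))
E
```

```text
7.575 [0.5121 0.0489 0.1988] [-0.0001  0.8246  0.5658 -0.0003] [-0.0872  0.1413 -1.1661] [ 0.0324  0.0075 -0.0198] 0.12673574730411757
step_middle [(array([279.872,  18.48 ]), 0.93), (array([342.08,  87.2 ]), 0.29)]
step_narrow [(array([282.688, 138.4  ]), 0.96)]
window [(array([342.016,  94.2  ]), 0.82)]
```

View pics/w4c.png

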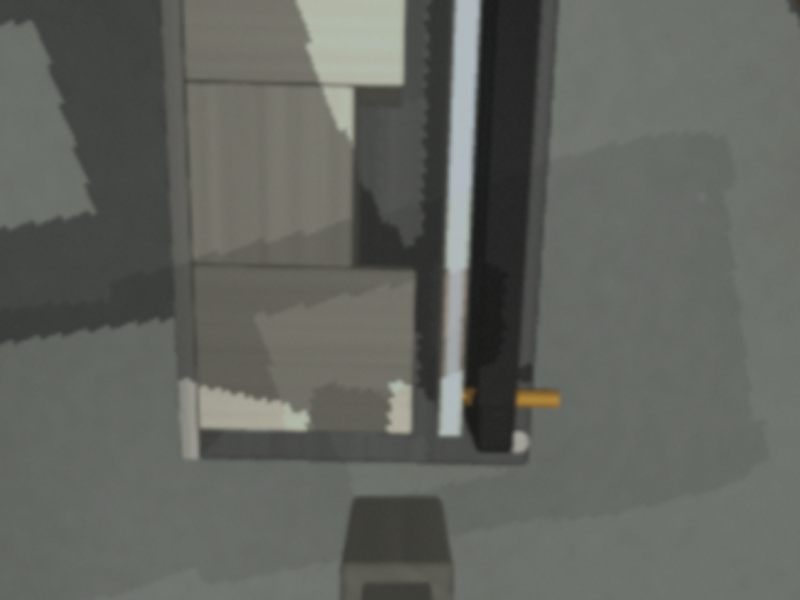

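```bash
python3 - <<'E'
from h import *
np.set_printoptions(precision=4,suppress=True)
f,cx,cy,_=cal("wrist"); c=(f,cx,cy,np.load("w4.npy"))
P=lambda u,v:ray(c,160+u/2.5,v/2.5,.055)[:2]
w0,w1=P(439,435),P(455,5); s0,s1=P(354,267),P(355,85); n0,n1=P(411,432),P(414,268); r0,r1=P(184,40),P(198,430);m1=P(404.5,85)
for n,a,b in (("win",w0,w1),("step",s0,s1),("near",n0,n1),("rear",r1,r0)):
    d=b-a; print(n,a,b,np.linalg.norm(d),np.degrees(np.arctan2(d[1],d[0])))
d=(w1-w0)/np.linalg.norm(w1-w0); nx=np.array([d[1],-d[0]])
for n,p in (("s0",s0),("s1",s1),("n0",n0),("n1",n1),("m1",m1),("r0",r0),("r1",r1)): print(n,"behind window mm",(w0-p)@nx*1e3,"along",(p-w0)@d*1e3)
o=monitor.get_obs(); M=R.from_quat(np.roll(o["eef_rot"],-1)).as_matrix(); print(np.degrees(np.arctan2(M[1,0],M[0,0])))
g=(s0+s1)/2; wf=w0+d*((g-w0)@d); print("gap",(g+wf)/2, "nx",nx)
E
```

```text
win [0.5291 0.0564] [0.5751 0.1688] 0.12148994718181563 67.7274707754152
step [0.523  0.1136] [0.5417 0.1599] 0.049913504628699486 67.9540589505202
near [0.5212 0.0605] [0.5397 0.1069] 0.05000706059723485 68.28299708324413
rear [0.4587 0.0851] [0.5012 0.1878] 0.11116657720297093 67.4748802967622
s0 behind window mm 27.333402702928606 along 50.64448791922898
s1 behind window mm 27.53079560939844 along 100.55760223159864
n0 behind window mm 8.867000450300278 along 0.7598516272687444
n1 behind window mm 9.351849469148469 along 50.76456171546384
m1 behind window mm 13.483988576685416 along 100.87409350153452
r0 behind window mm 75.56186955421767 along 111.0196275613335
r1 behind window mm 76.051949770059 along -0.14586937187025636
68.87794902823444
gap [0.5451 0.1316] nx [ 0.9254 -0.379 ]
```

>>> move_arm([
  [[0.3, 0, 0], [0, 0, 0.13], 0],
  [[0.8, 0.01, 0], [0, 0, 0.13], 0],
  [[1.2, 0.02, 0], [0, 0, 0.13], 0],
  [[1.45, 0.02, 0.2], [0, 0, 0.13], 0],
  [[1.5, 0.02, 0.6], [0, 0, 0.13], 0],
  [[1.5, 0.02, 0.98], [0, 0, 0.13], 0],
  [[1.5, 0.02, 1.15], [0, 0, 0.13], 0],
  [[1.5, 0.02, 1.15], [0, 0, 0.13], 0],
])

```text
time_s: 8.72
eef_pos: [0.5451, 0.133, 0.1291]
eef_rot: [-0.001, 0.83, 0.558, -0.001]
wrist_force: [-0.5, -0.6, -0.3]
opening: 0.128
```

```bash
python3 - <<'E'
from h import *
np.set_printoptions(precision=4,suppress=True)
viewer.camera("wrist")
c=cal("wrist"); im=viewer.camera("wrist"); cv2.imwrite("pics/w5.png",im); np.save("w5.npy",c[3])
o=monitor.get_obs(); print(o["time_s"],o["eef_pos"],o["eef_rot"],o["wrist_force"],o["torque"],o["opening"])
M=R.from_quat(np.roll(o["eef_rot"],-1)).as_matrix(); p=o["eef_pos"]; print(M)
g=np.array([.5451,.1316]);print((np.r_[g,0]-np.r_[p[:2],0])@M*1e3)
cv2.imwrite("pics/w5c.png",cv2.resize(im[80:320,160:480],(800,600),interpolation=2))
E
```

```text
8.825 [0.5463 0.1331 0.1307] [0.0003 0.8297 0.5582 0.0004] [ 0.1727 -0.6799 -0.8142] [ 0.0145 -0.059   0.0503] 0.12739370167802394
[[ 0.3769  0.9263  0.001 ]
 [ 0.9263 -0.3769  0.    ]
 [ 0.0004  0.0009 -1.    ]]
[-1.8086 -0.5262 -0.0012]
```

View pics/w5c.png

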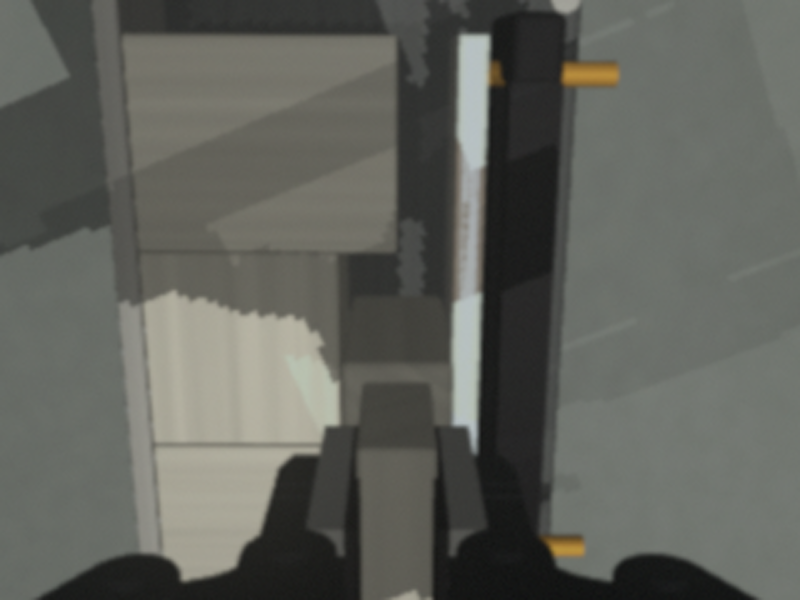

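>>> move_arm([
  [[0, 0, 0.15], [0, 0, 0], 0],
  [[0, 0, 0.3], [0, 0, 0], 0],
  [[0, 0, 0.4], [0, 0, 0], 0],
  [[0, 0, 0.5], [0, 0, 0], 0],
  [[0, 0, 0.5], [0, 0, 0], 0],
  [[0, 0, 0.5], [0, 0, 0], 0],
])

```text
time_s: 9.57
eef_pos: [0.5459, 0.1333, 0.1002]
eef_rot: [0.0, 0.83, 0.558, 0.0]
wrist_force: [0.7, 0.4, -1.1]
opening: 0.128
```

>>> move_arm([
  [[0, 0, 0.1], [0, 0, 0], 0],
  [[0, 0, 0.2], [0, 0, 0], 0],
  [[0, 0, 0.3], [0, 0, 0], 0],
  [[0, 0, 0.4], [0, 0, 0], 0],
  [[0, 0, 0.4], [0, 0, 0], 0],
  [[0, 0, 0.4], [0, 0, 0], 0],
])

```text
time_s: 10.32
eef_pos: [0.5459, 0.1333, 0.0761]
eef_rot: [0.0, 0.83, 0.558, 0.0]
wrist_force: [0.5, -0.3, 0.2]
opening: 0.128
```

```bash
python3 - <<'E'
from h import *
np.set_printoptions(precision=4,suppress=True)
for i in range(3):
  viewer.camera("wrist"); o=monitor.get_obs(); print(o["time_s"],o["eef_pos"],o["wrist_force"],o["torque"],o["opening"])
E
```

```text
10.375 [0.546  0.1333 0.0763] [ 0.3614  0.0628 -0.651 ] [ 0.0004  0.058  -0.005 ] 0.1255033998391781
10.425 [0.546  0.1333 0.0764] [-0.0187 -0.8013 -0.5262] [-0.0283  0.0452  0.0218] 0.12659283205425262
10.475 [0.546  0.1333 0.0764] [-0.2881  0.9436 -1.2506] [-0.0333  0.0158 -0.0246] 0.12681868277709085
```

>>> move_arm([
  [[0, 0.03, 0], [0, 0, 0], 0],
  [[0, 0.06, 0], [0, 0, 0], 0],
  [[0, 0.08, 0], [0, 0, 0], 0],
  [[0, 0.1, 0], [0, 0, 0], 0],
  [[0, 0.12, 0], [0, 0, 0], 0],
  [[0, 0.12, 0], [0, 0, 0], 0],
  [[0, 0.12, 0], [0, 0, 0], 0],
])

```text
time_s: 11.35
eef_pos: [0.5522, 0.1307, 0.076]
eef_rot: [-0.0, 0.83, 0.558, -0.0]
wrist_force: [-2.7, 0.3, 0.6]
opening: 0.125
```

```bash
cat > rd.py <<'E'
from h import *
import sys
np.set_printoptions(precision=4,suppress=True)
F=[];n=np.array([.9254,-.379,0]);T=[];P=[];Q=[]
for i in range(6):
  im=viewer.camera("wrist"); o=monitor.get_obs(); F.append(o["wrist_force"]); T.append(o["torque"]);P.append(o["eef_pos"]);Q.append(o["eef_rot"])
F=np.mean(F,0);P=np.mean(P,0)
print(o["time_s"],"F",F,"Fn",F@n,"T",np.mean(T,0),"p",P,"moved mm",(P-[.546,.1333,.0764])@n*1e3,o["opening"],np.mean(Q,0))
cv2.imwrite(sys.argv[1],cv2.resize(im[80:320,160:480],(800,600),interpolation=2))
E
python3 rd.py pics/w6.png
```

```text
11.65 F [-2.5493  1.5144 -0.1221] Fn -2.9330545911059973 T [ 0.2692  0.5113 -0.0569] p [0.5522 0.1306 0.076 ] moved mm 6.789485469095905 0.12458942110209174 [-0.0001  0.8296  0.5583 -0.0001]
```

>>> move_arm([
  [[0, 0.01, 0], [0, 0, 0], 0],
  [[0, 0.02, 0], [0, 0, 0], 0],
  [[0, 0.02, 0], [0, 0, 0], 0],
  [[0, 0.02, 0], [0, 0, 0], 0],
])

```text
time_s: 12.15
eef_pos: [0.5534, 0.1301, 0.076]
eef_rot: [-0.0, 0.83, 0.558, -0.0]
wrist_force: [-3.8, 1.9, -0.3]
opening: 0.128
```

```bash
python3 rd.py pics/w7.png
```

```text
12.45 F [-3.0745  1.5794 -0.3198] Fn -3.4436993274021805 T [ 0.3459  0.6661 -0.0463] p [0.5534 0.1301 0.076 ] moved mm 8.085615846019392 0.12445477768944951 [-0.0001  0.8296  0.5583 -0.0001]
```

>>> move_arm([
  [[0, 0.01, 0], [0, 0, 0], 0],
  [[0, 0.02, 0], [0, 0, 0], 0],
  [[0, 0.02, 0], [0, 0, 0], 0],
  [[0, 0.02, 0], [0, 0, 0], 0],
])

```text
time_s: 12.95
eef_pos: [0.5543, 0.1298, 0.076]
eef_rot: [-0.0, 0.83, 0.558, -0.0]
wrist_force: [-4.6, 2.2, 0.4]
opening: 0.125
```

```bash
python3 rd.py pics/w8.png
```

```text
13.25 F [-4.433   2.2642  0.6036] Fn -4.9604767538564305 T [ 0.4158  0.8894 -0.0698] p [0.5543 0.1298 0.076 ] moved mm 9.03180540915309 0.12988231391172628 [-0.0003  0.8296  0.5583 -0.0003]
```

>>> move_arm([
  [[0, 0.01, 0], [0, 0, 0], 0],
  [[0, 0.015, 0], [0, 0, 0], 0],
  [[0, 0.015, 0], [0, 0, 0], 0],
])

```text
time_s: 13.62
eef_pos: [0.5545, 0.1297, 0.076]
eef_rot: [-0.001, 0.83, 0.558, -0.001]
wrist_force: [-7.2, 3.3, 3.6]
opening: 0.123
```

```bash
python3 rd.py pics/w9.png; python3 - <<'E'
from h import *
a=cv2.imread("pics/w5.png") 
b=cv2.imread("pics/w9.png"); t=viewer.camera("scene"); cv2.imwrite("pics/s9.png",t)
s=cv2.resize(t[140:260,270:430],(800,600),interpolation=2)
cv2.imwrite("pics/f.png",np.hstack([cv2.resize(b,(400,300)),cv2.resize(s,(400,300))]))
E
```

```text
13.925 F [-7.5459  3.0741  3.2194] Fn -8.148084395947336 T [ 0.5983  1.352  -0.1025] p [0.5545 0.1297 0.076 ] moved mm 9.17806998432563 0.13184872527997155 [-0.0009  0.8296  0.5583 -0.0008]
```

View pics/w9.png

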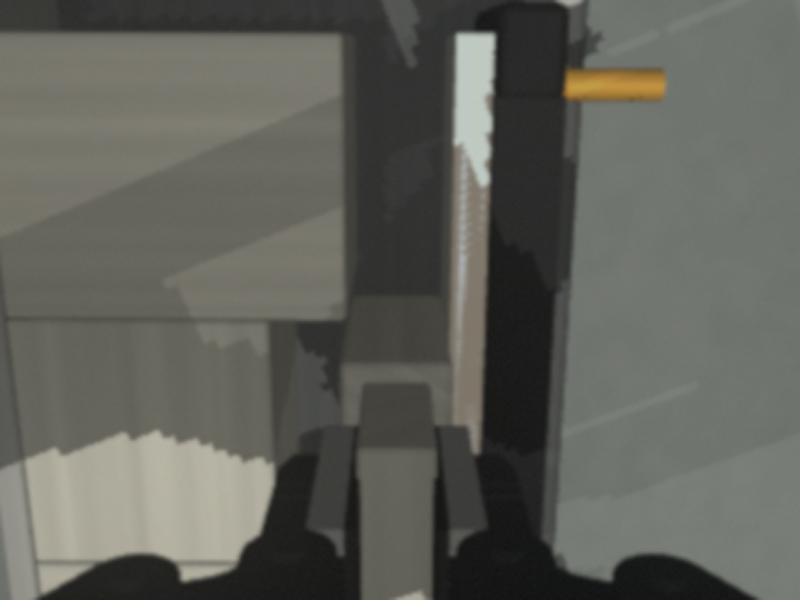

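```bash
python3 -c "
from bench import workorder,monitor
print(workorder.hand_in()); o=monitor.get_obs(); print(o['time_s'],o['eef_pos'],o['wrist_force'],o['opening'])"
```

```text
the job is handed in; nothing more can be done
None
the job is handed in; nothing more can be done
```

I picked the thinner spacer out of the tray by its tang and lowered it upright into the wide gap, the middle step. I then pushed the window flush against the bezel with it and handed the job in at about 14 s, still gripping and pressing.

**Gap:** the wrist camera measured it at 27.4 × 50 mm, and its neighbours at 9 and 13.5 mm, which agrees with the sizes given.

**Insertion:** the spacer went in without any contact force. Its foot stopped about 6 mm above the jig's base, worked out from the tool height when I gripped it.

**Flush:** at the end the last 0.9 mm commanded moved the tool only 0.15 mm, while the push rose from 5 N to 8 N. The last wrist picture shows no space between the window and the bezel, and the fingers clear of the window.

- **Push force:** the final push of about 8 N is above the roughly 4 N needed to hold the window flush. I left that as margin.
- **Fit in the grip:** the spacer sat about 2 mm off along the tang in the grip. That was within the gap's clearance.
- **Not checked:** I did not look again at the thick spacer, the yellow look-alike, the bell, the crimper or the meter after the end of the push. No move was planned near them. I could not read the state after handing in.

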